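Push the round sample tin through the drop box flap

ROBOT

A 6-joint arm with a two-finger parallel gripper is mounted at the origin on the work surface. World frame = base frame: x ahead of the robot, y to its left, z up, the work surface at z = 0. Lengths are in m, angles in rad, forces in N, time in s.
With the tool pointing down it reaches from about 0.35 to 0.975 m from the base axis. Payload 4.9 kg.
Tool frame: the origin (TCP) lies on the centre line of the jaws, within the pads' length; the fingertips stand manip.tcp_to_tips ahead of it and the grasp point (between the pads) is the TCP (manip.tcp_to_tips is the distance from the TCP to the fingertips, in m); y points along the fingers, z is the direction in which the jaws open and shut, and the axes are right-handed (so a half turn about y gives the same grasp; the last joint's range is limited). The gripper opens to 85 mm and grips with 20 to 120 N. Pads are 22 mm wide; open, the fingers measure 114 mm over their backs; the gripper's body (76 mm by 85 mm) begins 54 mm behind the grasp point. The pads swing forward as they close: fully open they stand 13 mm farther back than shut.
Start: joints at [1.032, 0.053, 1.613, -0, 1.476, -0.119], TCP at [0.255, 0.571, 0.25] pointing down, gripper open.
Joint ranges: [-3.01, 3.01], [-1.01, 2.22], [0.06, 2.58], [-1.02, 4.17], [0.09, 2.62], [-3.14, 3.14]. Speed limits (rad/s): [2.57, 2.57, 3.14, 3.14, 3.14, 3.14].

INTERFACE

Orientations are given as a unit quaternion [w, x, y, z].
In Python, from plant import manip gives the robot as it stands.
- The arm moves only by the tool apply_moves, never from a script. Its argument "moves" is a list of rows, each a list of 7 numbers: the gripper's target within -1 to 1 (shut at 1, half-way at 0, fully open at -1), then the shift along the tool's x, y, z in mm, then the turn, a rotation vector about the tool's x, y, z in degrees. A call has 1 to 20 rows; each row shifts and turns the commanded pose from where the row before left it, along the tool's axes as they then stand; what a row does not reach is not made up. A row lasts 1/10 s, in which the tool goes at most 50 mm and 8.59 degrees, less where a joint would pass 70% of its speed; a pose out of reach is approached as far as the arm can. A call with a gripper value outside its range is refused whole. The fingers move at their own pace and stop on an object; the grip force is fixed at half the most. Time passes only in rows, so rows that do not move let the fingers close. It gives the time, the measured TCP pose, the force and the opening at its end, in the units of the state.
- manip.state(): the state, without advancing time (a new reading comes with each control period).
- manip.grab_frame(name): name is "scene" or "top" or "wrist"; returns the picture (400x640x3 uint8, blue, green, red); there is no depth.
- manip.calibration(name): a dict with "mtx" (3x3 intrinsics, pixels), "T" (4x4, takes a point from camera to world coordinates); the wrist camera has in their place "T_tool_cam" (4x4, takes a point from camera to tool coordinates, whose origin is the TCP and whose axes are the tool frame's). Camera axes: x right, y down, z forward; pixel columns grow to the right and rows downward; lengths in m; the calibration is good to about 2 mm. A picture is of the moment at which its call begins: read the wrist's pose just before it. calibration takes no time and is no camera call.
- manip.job_done(): hands the job in, once; it reports no verdict.
The state is a dict: "time": time; "joint_pos": joint angles; "joint_vel": joint speeds; "joint_efforts": joint torques, N m; "tool_pos": TCP position; "tool_rot": TCP orientation; "contact_force": force on the tool from outside, world axes, zero at the start; "ft_torque": the same for the moment, N m; "gripper_width": opening from 0.0 (shut) to 1.0 (fully open).
Only numpy, scipy, OpenCV 4.12 (cv2) and the standard library are available. Lean on these libraries where they do the work, as an engineer would, in place of code of your own. Each camera call takes 0.05 s, during which the arm holds its last target. There are 200 camera calls.

TASK

Push the round sample tin along the apron and through the hanging flap of the drop box until it slides down the chute inside, then draw the fingers back out so that the flap swings shut behind it. Only push the tin with the fingertips, do not pinch it or pick it up, and leave the square tin and everything else where it stands.

Things in the scene. Friction and masses are not known exactly. Their poses are not given: they have to be found in the camera images.
- box: Fixed white and grey sample drop box, clear roof, with a flat apron before its doorway. Origin on the table under the middle of the doorway's front face; x points the way the tin goes in, y to the left of that, z up. In this frame, mm: the apron is a solid step 60 high, rimless, x -210 to 0, y -125 to 125; the box behind it is x 0 to 236, y -56 to 56, 143 high.
- mouth (a point): middle of the doorway's sill, on the deck 60 mm above the table, at box x 0, y 0; axes as the box. The doorway is 100 mm wide and 70 mm high, under a header bar 12 mm thick in x. On the apron two fixed steel fences, 12 mm high and 6 mm thick, narrow like a funnel from y +-90 mm at x -60 mm to y +-53 mm at x 0.
- lip (a point): middle of the lip inside, at box x 20 mm, y 0, 60 mm above the table: the level deck ends here and a chute slopes down at 50 degrees to the box's floor (6 mm above the table, from x 65 mm on). A tin tips and slides down by itself once its centre is 15 mm past the lip; the fingertips then reach about 15 mm into the doorway, so the hand must lean to get under the header.
- flap (a joint): angle of the steel flap in the doorway, 96 mm wide, 63 high, 4 thick, 60 g, free-swinging. Hinge along box y at box x 6 mm, 67 mm above the deck; lower edge 4 mm above the deck. 0 = hanging shut; grows as it swings inward, to a stop at 1.35; it cannot swing outward. It falls shut by its own weight in under 2 s.
- tin_center (a point): centre (half-way up) of the round aluminium tin with lid, 56 mm across, 26 mm high, about 90 g, loose, lying flat on the apron, left or right half
- square_center (a point): centre of the square aluminium tin, 50 x 50 x 26 mm, loose, on the other half of the apron; stays there
- jar: small brown glass jar, 52 mm across, 60 mm high, on the table beside the apron; origin at the centre of its underside
- beaker: clear open beaker, 60 mm across, 75 mm high, on the table beside the box; origin at the centre of its underside
- bottle: brown bottle, 68 mm across, 150 mm high, standing on the table left of the robot; origin at the centre of its underside
- rack: clear test-tube rack, 70 x 205 x 100 mm with glass tubes to 128 mm high, on the table at the right; origin at the centre of its underside, long along its y
- spatula: spatula lying on the table at the right; origin under its middle, lying along its x
- tin: the same round tin; origin at the centre of its underside, 13 mm below point tin_center
Mind the look-alikes: they are no part of the job. What is shaped like the tin but green or yellow is not meant.

How it is judged:
On the way, in this order (a step that is already met when the one before it is completed fails the run):
1. the flap is pushed open with the tin in the doorway (value of joint flap above 0.4 rad and x of tin_center in the frame of box between -0.025 and 0.045 m and z of tin_center in the frame of box above 0.055 m), for 0.04 s.
2. the tin has slid down inside the box (x of tin_center in the frame of box between 0.045 and 0.23 m and y of tin_center in the frame of box between -0.05 and 0.05 m and z of tin_center in the frame of box below 0.05 m), for 0.2 s.
At the end, for the whole second after the job is handed in: the round tin lies at rest inside the box, its centre beyond the lip and below the deck, the flap hangs shut (within 0.08 rad), and the square tin and the other things are within 15 mm of where they stood (all of step 2 and linear speed of tin below 0.02 m/s and value of joint flap below 0.08 rad and distance of each of square_center, jar, beaker, bottle, rack, spatula from where it was at the start of the episode below 0.015 m); the robot touches nothing.
It fails at once if the round tin is lifted or stood on edge (its centre more than 12 mm above where it lies on the apron) (z of tin_center in the frame of box above 0.085 m).
It fails at once if the round tin is pinched hard or pressed with more than 30 N (contact force between tin and the fingers above 30 N).
It fails at once if a thing to be left alone is moved by more than 15 mm (distance of any of square_center, jar, beaker, bottle, rack, spatula from where it was at the start of the episode above 0.015 m).
It also fails if it takes over 48 s, if anything falls off the work surface, if the arm or the gripper's body presses on something with over 40 N, if the wrist force passes 120 N, or if a joint passes its speed limit or range.

## Working session

There is one attempt and no reset: what is moved stays moved. The work goes in short steps, Python scripts to look and compute and a tool call to move; the robot and the scene stay as the last step left them, time stands still between calls to the robot, and variables do not carry over. Pictures are saved under pics/ and viewed, about 8 in all and at most 12, crops included, and the job is handed in when it is done.

Besides the shell and the picture viewer there is one more tool, called after "Request:" by a JSON object that holds its "method" and its "body", one argument or row to a line. apply_moves: Moves the arm, as the interface text tells. Its arguments: {"type":"object","properties":{"moves":{"type":"array","items":{"type":"array","items":{"type":"number"}}}},"required":["moves"]}

```bash
ls; mkdir -p pics; python3 - <<'E'
from plant import manip
import cv2
s=manip.state(); print({k:s[k] for k in('time','tool_pos','tool_rot','gripper_width','contact_force')}, manip.tcp_to_tips)
for n in('scene','top'):
    cv2.imwrite(f'pics/{n}0.png',manip.grab_frame(n)); c=manip.calibration(n); print(n,c['mtx'].tolist(),c['T'].round(4).tolist())
print(manip.calibration('wrist'))
E
```

```text
pics
{'time': 0.0, 'tool_pos': array([0.25441209, 0.57020927, 0.24905058]), 'tool_rot': array([-0.69088559,  0.69228751, -0.14757958,  0.14708967]), 'gripper_width': 0.9994170040524267, 'contact_force': array([ 0.15367666, -0.10223998,  0.19311412])} 0.019
scene [[492.72628619720194, 0.0, 313.9756003268295], [0.0, 492.72628619720194, 192.95636236537925], [0.0, 0.0, 1.0]] [[0.6186, 0.4993, -0.6066, 1.5687], [0.7857, -0.3862, 0.4833, -0.8083], [0.007, -0.7756, -0.6312, 1.1815], [0.0, 0.0, 0.0, 1.0]]
top [[451.6963842311261, 0.0, 327.91674738005287], [0.0, 451.6963842311261, 195.71520318153057], [0.0, 0.0, 1.0]] [[-0.0237, -0.9944, 0.1025, 0.4118], [-0.9996, 0.0248, 0.0097, 0.0028], [-0.0122, -0.1023, -0.9947, 1.3172], [0.0, 0.0, 0.0, 1.0]]
{'mtx': array([[285.4899661 ,   0.        , 317.90388223],
       [  0.        , 285.4899661 , 203.00700963],
       [  0.        ,   0.        ,   1.        ]]), 'T_tool_cam': array([[ 5.53847393e-04,  9.64523494e-01,  2.63996445e-01,
        -6.68246456e-02],
       [-9.50354522e-04, -2.63995858e-01,  9.64523345e-01,
        -1.23968541e-01],
       [ 9.99999395e-01, -7.85088956e-04,  7.70425846e-04,
         1.82050456e-03],
       [ 0.00000000e+00,  0.00000000e+00,  0.00000000e+00,
         1.00000000e+00]])}
```

View pics/top0.png

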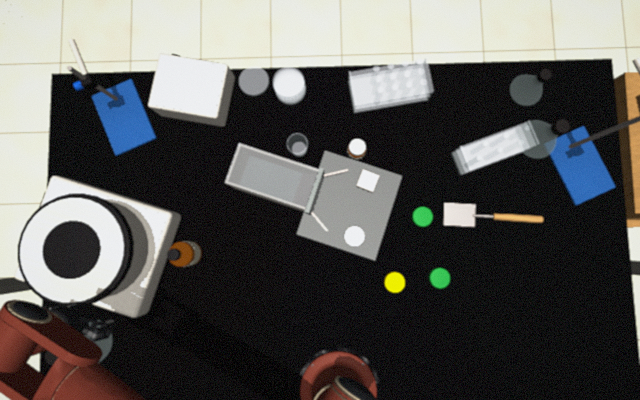

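View pics/scene0.png

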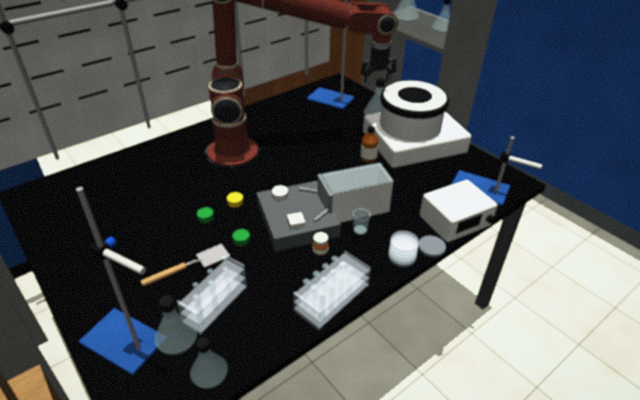

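The top view shows the apron at about (297..402, 151..260). On it, the white round tin is at (355,236) and the white square tin at (368,180). The look-alikes are green at (422,216) and (440,278) and yellow at (394,282), all on the table. The round white tin on the apron fits the description. The doorway is at about (315,190), facing right.

```bash
cat > h.py <<'E'
from plant import manip
import numpy as np, cv2
from scipy.spatial.transform import Rotation as R
def ray(c,uv,z,T=None):
    T=c['T'] if T is None else T
    uv=np.atleast_2d(np.float64(uv)); d=np.c_[uv,np.ones(len(uv))]@np.linalg.inv(c['mtx']).T@T[:3,:3].T
    o=T[:3,3]; return (o+d*((z-o[2])/d[:,2])[:,None])
def Ttool(s):
    T=np.eye(4); q=s['tool_rot']; T[:3,:3]=R.from_quat(np.r_[q[1:],q[0]]).as_matrix(); T[:3,3]=s['tool_pos']; return T
E
python3 - <<'E'
from h import *
im=cv2.imread('pics/top0.png'); c=manip.calibration('top')
hsv=cv2.cvtColor(im,cv2.COLOR_BGR2HSV); print(im[195,345],im[236,355],im[180,368],im[250,370],im[180,330])
roi=np.zeros(im.shape[:2],np.uint8); roi[140:270,290:410]=255
w=((hsv[...,2]>190)&(hsv[...,1]<60)).astype(np.uint8)*255&roi
for k in cv2.findContours(w,0,2)[0]:
    if cv2.contourArea(k)>30:
        m=cv2.moments(k); p=(m['m10']/m['m00'],m['m01']/m['m00']); r=cv2.minAreaRect(k)
        print('white',p,cv2.contourArea(k),r,ray(c,p,.086).round(4))
g=((hsv[...,2]>70)).astype(np.uint8)*255&roi
k=max(cv2.findContours(g,0,2)[0],key=cv2.contourArea)
r=cv2.minAreaRect(k); b=cv2.boxPoints(r); print('apron',r,b.tolist()); P=ray(c,b,.06);print(P.round(4),[np.linalg.norm(P[i]-P[i-1]).round(4) for i in range(4)])
cv2.imwrite('pics/crop0.png',cv2.resize(im[130:270,215:415],None,fx=4,fy=4,interpolation=cv2.INTER_CUBIC))
E
```

```text
[151 153 156] [242 240 239] [242 240 238] [155 157 156] [151 153 154]
white (354.0897435897436, 235.76549145299143) 312.0 ((354.0, 236.0), (20.0, 20.0), 90.0) [[ 0.4277 -0.0537  0.086 ]]
white (319.2986111111111, 221.70138888888889) 48.0 ((319.00592041015625, 221.42355346679688), (23.428489685058594, 2.928561210632324), 49.39870071411133) [[0.4682 0.0399 0.086 ]]
white (367.56065759637187, 180.00680272108843) 294.0 ((367.586181640625, 180.0344696044922), (18.198143005371094, 17.826751708984375), 21.801410675048828) [[ 0.5794 -0.0952  0.086 ]]
white (335.8142076502732, 172.02732240437157) 30.5 ((335.5421142578125, 172.18258666992188), (2.3985016345977783, 23.760154724121094), 77.00537872314453) [[ 0.6038 -0.0085  0.086 ]]
white (356.94078319006684, 146.61318051575932) 174.5 ((357.0, 147.0), (14.0, 16.0), 90.0) [[ 0.6734 -0.0688  0.086 ]]
apron ((338.6653747558594, 190.5372314453125), (111.99461364746094, 111.13500213623047), 17.878698348999023) [[268.3128662109375, 226.22996520996094], [302.431640625, 120.46183776855469], [409.01788330078125, 154.84449768066406], [374.89910888671875, 260.61260986328125]]
[[ 0.4602  0.1829  0.06  ]
 [ 0.7587  0.0825  0.06  ]
 [ 0.6515 -0.2162  0.06  ]
 [ 0.3586 -0.1101  0.06  ]] [np.float64(0.3101), np.float64(0.3149), np.float64(0.3174), np.float64(0.3115)]
```

View pics/crop0.png

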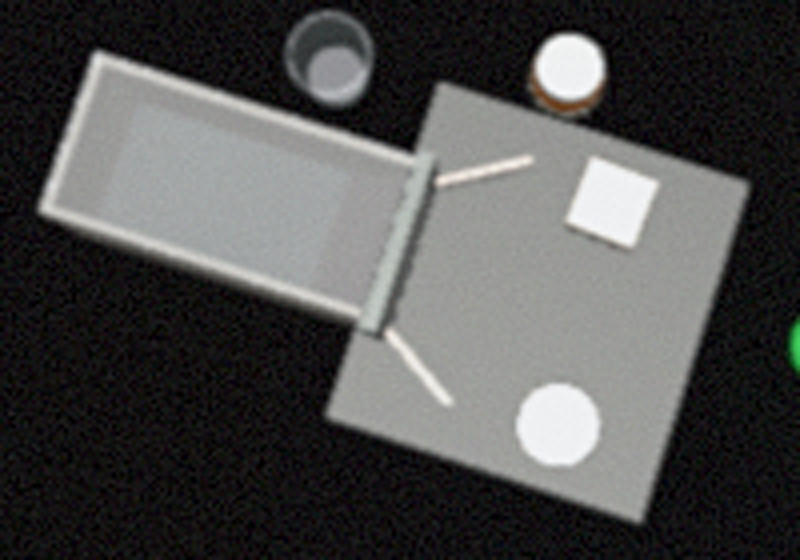

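The enlarged crop confirms the round white tin at crop (558,425), the square tin at (612,203), the fences, and the doorway bar from (428,155) to (370,330). Apron corners are (438,83), (750,183), (642,523) and (326,416).

```bash
python3 - <<'E'
from h import *
c=manip.calibration('top')
px=lambda a:(np.float64(a)+.5)/4-.5+[215,130]
P=ray(c,px([(438,83),(750,183),(642,523),(326,416)]),.06)[:,:2]
B=np.float64([[0,-.125],[-.21,-.125],[-.21,.125],[0,.125]])
H=(B-B.mean(0)).T@(P-P.mean(0));U,_,V=np.linalg.svd(H);Rm=V.T@np.diag([1,np.linalg.det(V.T@U.T)])@U.T
t=P.mean(0)-Rm@B.mean(0); th=np.degrees(np.arctan2(Rm[1,0],Rm[0,0]))
print('box',t,th,'res mm',((B@Rm.T+t-P)*1e3).round(1).tolist())
np.savez('box.npz',R=Rm,t=t)
inv=lambda q:((q-t)@Rm*1e3).round(1)
T=ray(c,[(354.1,235.8),(367.6,180.0)],.086)[:,:2]; print('tin,square in box mm',inv(T),T)
print('box top rear corners', inv(ray(c,px([(97,50),(40,213)]),.143)[:,:2]))
print('jar top',inv(ray(c,[356.9,146.6],.06)[:,:2]), 'beaker', inv(ray(c,px([(331,50)]),.075)[:,:2]))
print('fence ends',inv(ray(c,px([(533,160),(450,403)]),.072)[:,:2]))
s=manip.state();T=Ttool(s);print(T.round(3)); print(s['joint_pos'])
E
```

```text
box [0.55065909 0.05466465] 70.30691636406267 res mm [[-2.2, -10.1], [4.0, 9.3], [3.0, 9.8], [-4.9, -9.0]]
tin,square in box mm [[-143.5   79.3]
 [-131.5  -77.6]] [[ 0.42763706 -0.05368438]
 [ 0.57939676 -0.09526196]]
box top rear corners [[225.1 -58.5]
 [224.4  56. ]]
jar top [[ -74.4 -162.9]] beaker [[  87.6 -119.7]]
fence ends [[-70.8 -90.3]
 [-69.   88.1]]
[[ 0.913 -0.001  0.408  0.254]
 [-0.408 -0.002  0.913  0.57 ]
 [-0.    -1.    -0.002  0.249]
 [ 0.     0.     0.     1.   ]]
[ 1.03205269e+00  5.33034967e-02  1.61418121e+00 -2.16802114e-06
  1.47599756e+00 -1.19001053e-01]
```

The residuals say the visible step is about 230 mm long. The rear box corners (225, expected 236) and the fence ends (-70, expected -60) both want the origin about 10.5 mm further back, so the full-width deck runs on to the lip at x=20. I'll refit with that.

```bash
python3 - <<'E'
from h import *
c=manip.calibration('top')
px=lambda a:(np.float64(a)+.5)/4-.5+[215,130]
P=np.r_[ray(c,px([(438,83),(750,183),(642,523),(326,416)]),.06),ray(c,px([(97,50),(40,213)]),.143),ray(c,px([(533,160),(450,403)]),.072)][:,:2]
B=np.float64([[.02,-.125],[-.21,-.125],[-.21,.125],[.02,.125],[.236,-.056],[.236,.056],[-.06,-.09],[-.06,.09]])
H=(B-B.mean(0)).T@(P-P.mean(0));U,_,V=np.linalg.svd(H);Rm=V.T@np.diag([1,np.linalg.det(V.T@U.T)])@U.T
t=P.mean(0)-Rm@B.mean(0); th=np.degrees(np.arctan2(Rm[1,0],Rm[0,0]))
print('box',t,th,'res mm(box)',((B-(P-t)@Rm)*1e3).round(1).tolist())
np.savez('box.npz',R=Rm,t=t)
inv=lambda q:((q-t)@Rm*1e3).round(1)
print('tin,square in box mm',inv(ray(c,[(354.1,235.8),(367.6,180.0)],.086)[:,:2]))
print('jar',inv(ray(c,[356.9,146.6],.06)[:,:2]),'header ends z.143',inv(ray(c,px([(428,155),(370,330)]),.143)[:,:2]))
for b in ([-.26,.1],[-.19,.09],[.015,0]): print(b,(Rm@b+t).round(4))
E
```

```text
box [0.54775253 0.04477886] 70.19131339672238 res mm(box) [[-0.8, -2.0], [-0.4, -0.8], [0.2, 0.3], [-0.1, 0.9], [0.5, 1.4], [1.4, -1.1], [0.3, -0.1], [-1.1, 1.4]]
tin,square in box mm [[-133.3   79.6]
 [-121.   -77.2]]
jar [[ -63.7 -162.4]] header ends z.143 [[  4.8 -59.7]
 [  4.   61.5]]
[-0.26, 0.1] [ 0.3656 -0.1659]
[-0.19, 0.09] [ 0.3987 -0.1035]
[0.015, 0] [0.5528 0.0589]
```

The fit is now within 2 mm everywhere: box origin (0.548, 0.045), yaw 70.2°. The tin is at box (-133, 80) mm and the square tin at (-121, -77). The fingers will be about 36 mm apart and leaned 45°, so they form a cradle for pushing. First I move the arm over in free space.

Request:
{"method": "apply_moves", "body": {
  "moves": [
    [0.16,31,-3,-21,0,0,0],
    [0.16,31,-3,-21,0,0,0],
    [0.16,31,-3,-21,0,0,0],
    [0.16,31,-3,-21,0,0,0],
    [0.16,31,-3,-21,0,0,0],
    [0.16,31,-3,-21,0,0,0],
    [0.16,31,-3,-21,0,0,0],
    [0.16,31,-3,-21,0,0,0],
    [0.16,31,-3,-21,0,0,0],
    [0.16,31,-3,-21,0,0,0],
    [0.16,0,0,0,0,7.9,0],
    [0.16,0,0,0,0,7.9,0],
    [0.16,0,0,0,0,7.9,0],
    [0.16,0,0,0,0,7.9,0],
    [0.16,0,0,0,0,7.9,0],
    [0.16,0,0,0,0,7.9,0],
    [0.16,0,0,0,0,7.9,0],
    [0.16,0,0,0,0,7.9,0],
    [0.16,0,0,0,0,7.9,0],
    [0.16,0,0,0,0,7.9,0]
  ]
}}

```text
time: 2.1
tool_pos: [0.4519, 0.2525, 0.2797]
tool_rot: [0.438, -0.439, 0.555, -0.555]
contact_force: [-0.3, -0.1, 0.6]
gripper_width: 0.421
```

```bash
cat > st.py <<'E'
from h import *
d=np.load('box.npz');Rm,t=d['R'],d['t']
def show(goal=None,tips=19,n=None):
    """goal: box x,y and world z (mm) of the finger tips' middle; prints tool-frame shift."""
    s=manip.state();T=Ttool(s);tip=T[:3,3]+T[:3,1]*tips/1e3
    f=-T[:3,0];y=T[:3,1]
    print('t',round(s['time'],2),'tip box',((tip[:2]-t)@Rm*1e3).round(1),'z',(tip[2]*1e3).round(1),
     'facing-box deg',np.degrees(np.arctan2(f[1],f[0])).round(1)-70.19,'lean',np.degrees(np.arccos(-y[2])).round(1),
     'jawz',T[2,2].round(3),'F',np.round(s['contact_force'],1),'w',round(s['gripper_width'],3),'j',np.round(s['joint_pos'],2))
    if goal is not None:
        g=np.r_[Rm@(np.array(goal[:2])/1e3)+t,goal[2]/1e3]; d=T[:3,:3].T@(g-tip)*1e3
        print('shift tool mm',d.round(1),'len',np.linalg.norm(d).round(1))
    return s,T
E
python3 -c "
from st import *
show((-201,111,200))"
```

```text
t 2.1 tip box [162.9 160.5] z 260.7 facing-box deg 6.409999999999997 lean 0.1 jawz -0.001 F [-0.3 -0.1  0.6] w 0.421 j [ 0.37 -0.22  1.82 -0.    1.54  0.6 ]
shift tool mm [367.1  60.9   8.5] len 372.3
```

Request:
{"method": "apply_moves", "body": {
  "moves": [
    [0.16,37,3,1,0,0,0],
    [0.16,37,3,1,0,0,0],
    [0.16,37,3,1,0,0,0],
    [0.16,37,3,1,0,0,0],
    [0.16,37,3,1,0,0,0],
    [0.16,37,3,1,0,0,0],
    [0.16,37,3,1,0,0,0],
    [0.16,37,3,1,0,0,0],
    [0.16,37,3,1,0,0,0],
    [0.16,37,3,1,0,0,0],
    [0.16,0,0,0,0,7.9,0],
    [0.16,0,0,0,0,7.9,0],
    [0.16,0,0,0,0,7.9,0],
    [0.16,0,0,0,0,7.9,0],
    [0.16,0,0,0,0,0,7.5],
    [0.16,0,0,0,0,0,7.5],
    [0.16,0,0,0,0,0,7.5],
    [0.16,0,0,0,0,0,7.5],
    [0.16,0,0,0,0,0,7.5],
    [0.16,0,0,0,0,0,7.5]
  ]
}}

```text
time: 4.1
tool_pos: [0.3783, -0.1104, 0.2507]
tool_rot: [0.503, -0.0, 0.706, -0.498]
contact_force: [0.6, -0.2, -1.0]
gripper_width: 0.421
```

```bash
python3 -c "
from st import *
show((-201,111,120))
cv2.imwrite('pics/w1.png',manip.grab_frame('wrist'))"
```

```text
t 4.1 tip box [-191.2  101.2] z 237.3 facing-box deg -24.79 lean 45.3 jawz 0.002 F [ 0.6 -0.2 -1. ] w 0.421 j [-0.99 -0.67  2.31  0.77  1.67 -0.2 ]
shift tool mm [92.5 73.3 -5. ] len 118.1
```

View pics/w1.png

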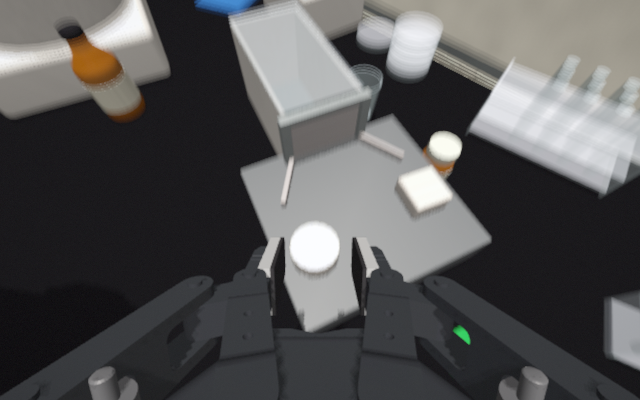

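The lean is reached. The wrist view shows the tin at (315,247), ahead of the open pads (tips at about (280,240) and (360,240)), with the doorway beyond at (320,130). Next I lower behind the tin.

Request:
{"method": "apply_moves", "body": {
  "moves": [
    [0.16,25,21,-1,0,0,0],
    [0.16,25,21,-1,0,0,0],
    [0.16,25,21,-1,0,0,0],
    [0.16,25,21,-1,0,0,0],
    [0.16,25,21,-1,0,0,0],
    [0.16,0,0,0,0,0,0],
    [0.16,0,0,0,0,0,0]
  ]
}}

```text
time: 4.85
tool_pos: [0.365, -0.1163, 0.088]
tool_rot: [0.501, -0.002, 0.708, -0.498]
contact_force: [0.2, -0.7, 0.2]
gripper_width: 0.418
```

```bash
python3 - <<'E'
from st import *
s,T=show((-195,108,72))
im=manip.grab_frame('wrist');cv2.imwrite('pics/w2.png',cv2.resize(im[120:360,160:480],None,fx=2,fy=2))
im2=manip.grab_frame('scene');cv2.imwrite('pics/s2.png',cv2.resize(im2[120:280,180:440],None,fx=3,fy=3,interpolation=cv2.INTER_CUBIC))
c=manip.calibration('wrist');Tc=T@c['T_tool_cam']
hsv=cv2.cvtColor(im,cv2.COLOR_BGR2HSV);w=((hsv[...,2]>215)&(hsv[...,1]<40)).astype(np.uint8)
for k in cv2.findContours(w,0,2)[0]:
    if cv2.contourArea(k)>400:
        m=cv2.moments(k);p=(m['m10']/m['m00'],m['m01']/m['m00']);q=ray(c,p,.086,Tc)[0,:2]
        print(p,cv2.contourArea(k),((q-t)@Rm*1e3).round(1))
E
```

```text
t 4.85 tip box [-201.3  111.8] z 74.5 facing-box deg -24.89 lean 45.0 jawz -0.002 F [ 0.2 -0.7  0.2] w 0.418 j [-1.03 -0.41  2.44  0.77  1.41 -0.5 ]
shift tool mm [-3.4  6.9  0.8] len 7.7
(320.64448454771036, 136.94074742461837) 4433.0 [-133.9   79.6]
(501.1579749488022, 53.912035052626564) 3499.5 [-115.1  -86.2]
(602.4873575498575, 15.135861823361823) 936.0 [-109.3 -207.5]
```

View pics/w2.png

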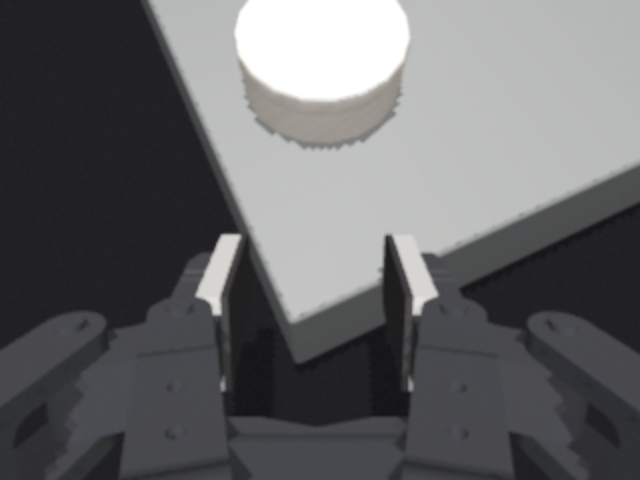

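View pics/s2.png

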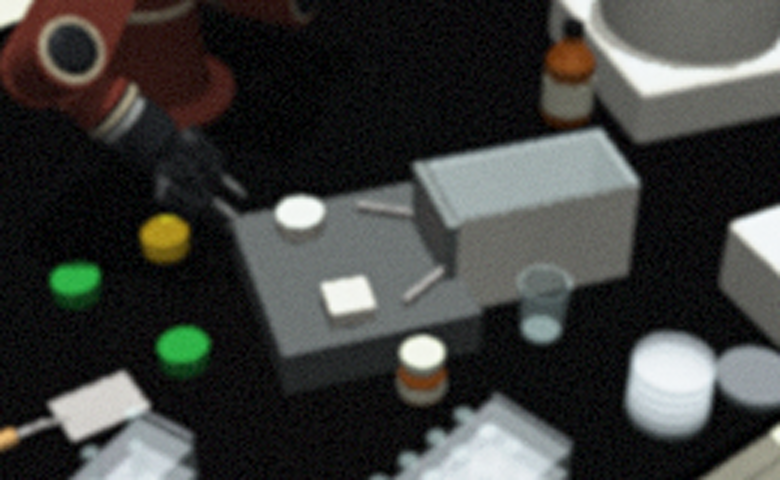

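The close wrist measurement puts the tin at (-133.9, 79.6), in agreement with the top view. The pad tips appear in the wrist crop at (232,235) and (388,235), about 14 mm ahead of the TCP at this opening and clear of the apron. They're a bit high, so I lower 7 mm, then advance to contact and start the push.

Request:
{"method": "apply_moves", "body": {
  "moves": [
    [0.16,5,5,0,0,0,0],
    [0.16,0,0,0,0,0,0],
    [0.16,-6.5,6.5,0,0,0,0],
    [0.16,-6.5,6.5,0,0,0,0],
    [0.16,-6.5,6.5,0,0,0,0],
    [0.16,-6.5,6.5,0,0,0,0],
    [0.16,-3,3,0,0,0,0],
    [0.16,-3,3,0,0,0,0],
    [0.16,-2,2,0,0,0,0],
    [0.16,-2,2,0,0,0,0],
    [0.16,-2,2,0,0,0,0],
    [0.16,-2,2,0,0,0,0],
    [0.16,0,0,0,0,0,0]
  ]
}}

```text
time: 6.25
tool_pos: [0.4048, -0.0762, 0.0806]
tool_rot: [0.502, -0.002, 0.707, -0.498]
contact_force: [-0.5, -0.5, 0.5]
gripper_width: 0.418
```

```bash
cat >> st.py <<'E'
def look(name=None,goal=None):
    s,T=show(goal,14); im=manip.grab_frame('wrist')
    if name: cv2.imwrite(name,im)
    c=manip.calibration('wrist');Tc=T@c['T_tool_cam']
    hsv=cv2.cvtColor(im,cv2.COLOR_BGR2HSV);w=((hsv[...,2]>215)&(hsv[...,1]<40)).astype(np.uint8)
    for k in cv2.findContours(w,0,2)[0]:
        if cv2.contourArea(k)>800:
            m=cv2.moments(k);p=(m['m10']/m['m00'],m['m01']/m['m00']);q=ray(c,p,.086,Tc)[0,:2]
            print(np.round(p),cv2.contourArea(k),'box mm',((q-t)@Rm*1e3).round(1))
    f=-T[:2,0]/np.linalg.norm(T[:2,0]); return T,f
E
python3 -c "
from st import *
look('pics/w3.png')"
```

```text
t 6.25 tip box [-153.3   89.4] z 70.7 facing-box deg -24.79 lean 45.0 jawz -0.0 F [-0.5 -0.5  0.5] w 0.418 j [-0.86 -0.38  2.44  0.82  1.29 -0.41]
[318. 196.] 6543.5 box mm [-126.3   77.6]
[523. 108.] 1401.0 box mm [-121.5  -70.6]
```

View pics/w3.png

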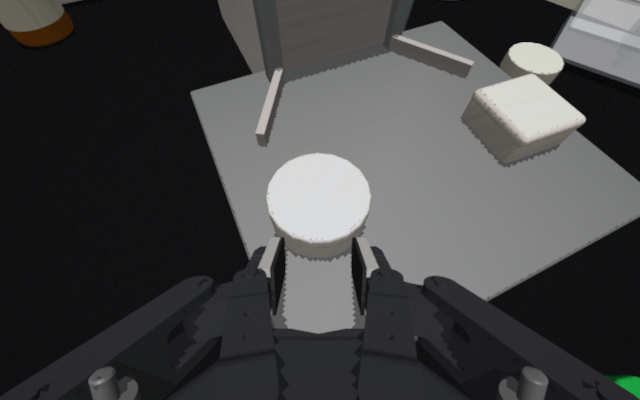

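The tips are against the tin's side: the tin at (318,196) is centred between the pads. Next is the diagonal push.

Request:
{"method": "apply_moves", "body": {
  "moves": [
    [0.16,-3.8,3.8,1.8,0,0,0],
    [0.16,-3.8,3.8,1.8,0,0,0],
    [0.16,-3.8,3.8,1.8,0,0,0],
    [0.16,-3.8,3.8,1.8,0,0,0],
    [0.16,-3.8,3.8,1.8,0,0,0],
    [0.16,-3.8,3.8,1.8,0,0,0],
    [0.16,-3.8,3.8,1.8,0,0,0],
    [0.16,-3.8,3.8,1.8,0,0,0],
    [0.16,-3.8,3.8,1.8,0,0,0],
    [0.16,-3.8,3.8,1.8,0,0,0]
  ]
}}

```text
time: 7.3
tool_pos: [0.4556, -0.0506, 0.0806]
tool_rot: [0.502, -0.002, 0.707, -0.498]
contact_force: [-0.6, -1.6, -0.8]
gripper_width: 0.42
```

```bash
python3 -c "
from st import *
look('pics/w4.png')"
```

```text
t 7.3 tip box [-111.9   50.2] z 70.7 facing-box deg -24.89 lean 45.0 jawz -0.0 F [-0.6 -1.6 -0.8] w 0.42 j [-0.71 -0.28  2.37  0.87  1.17 -0.34]
[318. 197.] 6492.5 box mm [-85.   38.7]
[529. 171.] 3808.0 box mm [-119.3  -75.4]
```

The tin rides steadily in the cradle, at the same pixel as before. Continuing.

Request:
{"method": "apply_moves", "body": {
  "moves": [
    [0.16,-3.8,3.8,1.8,0,0,0],
    [0.16,-3.8,3.8,1.8,0,0,0],
    [0.16,-3.8,3.8,1.8,0,0,0],
    [0.16,-3.8,3.8,1.8,0,0,0],
    [0.16,-3.8,3.8,1.8,0,0,0],
    [0.16,-3.8,3.8,1.8,0,0,0],
    [0.16,-3.8,3.8,1.8,0,0,0],
    [0.16,-3.8,3.8,1.8,0,0,0],
    [0.16,-3.8,3.8,1.8,0,0,0]
  ]
}}

```text
time: 8.25
tool_pos: [0.5012, -0.0276, 0.0806]
tool_rot: [0.502, -0.002, 0.707, -0.498]
contact_force: [-0.4, 0.2, 1.1]
gripper_width: 0.421
```

```bash
python3 -c "
from st import *
look('pics/w5.png')"
```

```text
t 8.25 tip box [-74.9  15.1] z 70.7 facing-box deg -24.89 lean 45.0 jawz -0.0 F [-0.4  0.2  1.1] w 0.421 j [-0.59 -0.19  2.29  0.91  1.08 -0.28]
[526. 266.] 1048.0 box mm [-122.4  -68.2]
[515. 230.] 2543.5 box mm [-106.4  -77. ]
[318. 197.] 6527.5 box mm [-48.1   3.9]
[534. 147.] 1345.5 box mm [ -70.1 -126.3]
```

Now I turn the facing back to straight about the tin while advancing 30 mm.

Request:
{"method": "apply_moves", "body": {
  "moves": [
    [0.16,-2.0,2.0,0.75,-1.77,-1.77,0],
    [0.16,-2.0,2.0,0.85,-1.77,-1.77,0],
    [0.16,-2.0,2.0,1.0,-1.77,-1.77,0],
    [0.16,-2.0,2.0,1.1,-1.77,-1.77,0],
    [0.16,-2.0,2.0,1.25,-1.77,-1.77,0],
    [0.16,-2.1,2.1,1.35,-1.77,-1.77,0],
    [0.16,-2.1,2.1,1.5,-1.77,-1.77,0],
    [0.16,-2.1,2.1,1.6,-1.77,-1.77,0],
    [0.16,-2.1,2.1,1.75,-1.77,-1.77,0],
    [0.16,-2.1,2.1,1.9,-1.77,-1.77,0],
    [0.16,0,0,0,0,0,0]
  ]
}}

```text
time: 9.4
tool_pos: [0.5284, -0.0105, 0.0808]
tool_rot: [0.598, -0.156, 0.69, -0.377]
contact_force: [-0.6, 0.3, -0.1]
gripper_width: 0.416
```

```bash
python3 -c "
from st import *
look('pics/w6.png')"
```

```text
t 9.4 tip box [-48.6  -0.5] z 70.9 facing-box deg 0.3100000000000023 lean 45.0 jawz 0.0 F [-0.6  0.3 -0.1] w 0.416 j [-0.52  0.06  2.06  0.8   1.31 -0.52]
[613. 290.] 3607.0 box mm [ -66.8 -132.4]
[318. 201.] 5998.0 box mm [-21.7  -0.2]
```

View pics/w6.png

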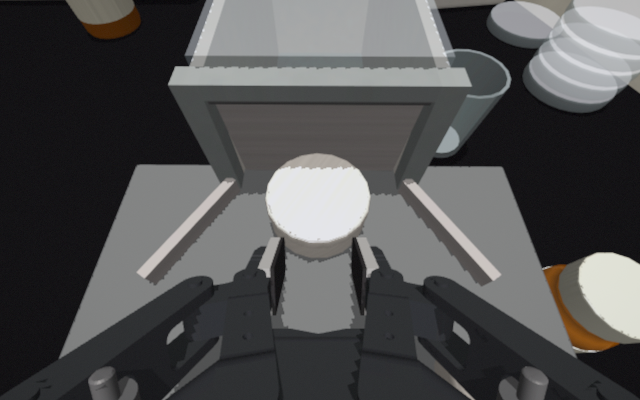

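The tin is centred at (318,200) in front of the flap, midway between the fences and the door posts. Pushing straight in.

Request:
{"method": "apply_moves", "body": {
  "moves": [
    [0.16,-2.8,2.8,0,0,0,0],
    [0.16,-2.8,2.8,0,0,0,0],
    [0.16,-2.8,2.8,0,0,0,0],
    [0.16,-2.8,2.8,0,0,0,0],
    [0.16,-2.8,2.8,0,0,0,0],
    [0.16,-2.8,2.8,0,0,0,0],
    [0.16,-2.8,2.8,0,0,0,0],
    [0.16,-2.8,2.8,0,0,0,0],
    [0.16,-2.8,2.8,0,0,0,0],
    [0.16,-2.8,2.8,0,0,0,0]
  ]
}}

```text
time: 10.45
tool_pos: [0.5411, 0.0271, 0.0807]
tool_rot: [0.598, -0.155, 0.69, -0.378]
contact_force: [0.1, -0.5, 0.8]
gripper_width: 0.418
```

```bash
python3 -c "
from st import *
look('pics/w7.png')"
```

```text
t 10.45 tip box [-9.   0.3] z 70.8 facing-box deg 0.21000000000000796 lean 45.0 jawz 0.0 F [ 0.1 -0.5  0.8] w 0.418 j [-0.45  0.06  2.06  0.83  1.26 -0.47]
[630. 359.] 1097.0 box mm [ -54.5 -124.3]
[621.  41.] 1101.5 box mm [ 162.7 -234.3]
[445.  66.] 1526.0 box mm [130.5 -90.9]
[197.  66.] 1485.0 box mm [130.   87.5]
```

View pics/w7.png

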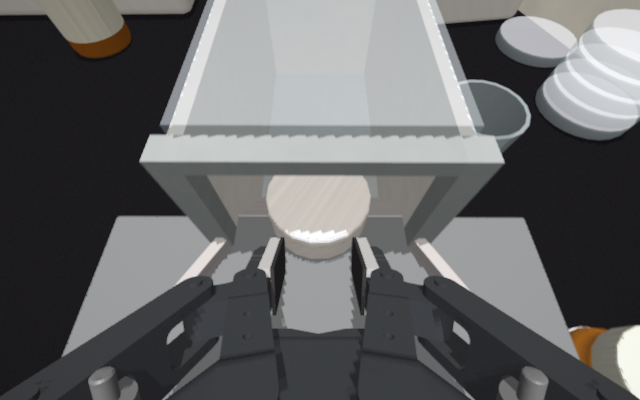

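The tin sits in the doorway under the raised flap, at about x=18. I need roughly 17 to 18 mm more.

Request:
{"method": "apply_moves", "body": {
  "moves": [
    [0.16,-2.1,2.1,0,0,0,0],
    [0.16,-2.1,2.1,0,0,0,0],
    [0.16,-2.1,2.1,0,0,0,0],
    [0.16,-2.1,2.1,0,0,0,0],
    [0.16,-2.1,2.1,0,0,0,0],
    [0.16,-2.1,2.1,0,0,0,0],
    [0.16,0,0,0,0,0,0],
    [0.16,0,0,0,0,0,0],
    [0.16,0,0,0,0,0,0]
  ]
}}

```text
time: 11.4
tool_pos: [0.5467, 0.0436, 0.0804]
tool_rot: [0.598, -0.155, 0.69, -0.378]
contact_force: [0.0, -0.1, 0.9]
gripper_width: 0.42
```

```bash
python3 -c "
from st import *
look('pics/w8.png')"
```

```text
t 11.4 tip box [8.4 0.6] z 70.5 facing-box deg 0.21000000000000796 lean 45.0 jawz -0.0 F [ 0.  -0.1  0.9] w 0.42 j [-0.41  0.06  2.06  0.84  1.24 -0.45]
[617.  75.] 4031.5 box mm [ 138.1 -209.3]
[454.  90.] 2308.0 box mm [122.3 -91.1]
[190.  90.] 2232.0 box mm [122.   87.4]
```

View pics/w8.png

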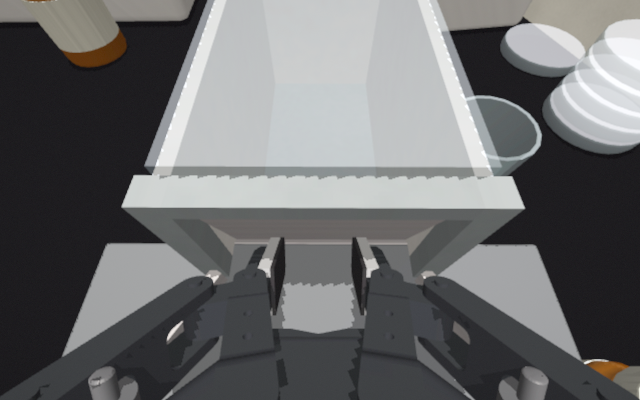

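The tin has left the cradle at (318,200), and the floor is partly hidden by the header. I draw back out, then rise and look inside.

Request:
{"method": "apply_moves", "body": {
  "moves": [
    [0.16,2.8,-2.8,0,0,0,0],
    [0.16,2.8,-2.8,0,0,0,0],
    [0.16,2.8,-2.8,0,0,0,0],
    [0.16,2.8,-2.8,0,0,0,0],
    [0.16,3.5,-3.5,0,0,0,0],
    [0.16,3.5,-3.5,0,0,0,0],
    [0.16,3.5,-3.5,0,0,0,0],
    [0.16,3.5,-3.5,0,0,0,0],
    [0.16,3.5,-3.5,0,0,0,0],
    [0.16,3.5,-3.5,0,0,0,0],
    [0.16,3.5,-3.5,0,0,0,0],
    [0.16,0,-15,0,0,0,0],
    [0.16,0,-20,0,0,0,0],
    [0.16,-7,-28,0,0,0,0],
    [0.16,-14,-28,0,0,0,0],
    [0.16,-14,-28,0,0,0,0],
    [0.16,-14,-28,0,0,0,0],
    [0.16,-14,-28,0,0,0,0],
    [0.16,0,0,0,0,0,0],
    [0.16,0,0,0,0,0,0]
  ]
}}

```text
time: 13.45
tool_pos: [0.5034, -0.0794, 0.2501]
tool_rot: [0.598, -0.155, 0.689, -0.379]
contact_force: [-0.5, 0.3, 0.3]
gripper_width: 0.422
```

```bash
python3 -c "
from st import *
look()
a=manip.grab_frame('wrist')
b=manip.grab_frame('top')[130:270,215:415]
cv2.imwrite('pics/top9.png',b)
b=cv2.resize(b,None,fx=2.2,fy=2.2,interpolation=cv2.INTER_CUBIC);a=a[:260,100:540]
cv2.imwrite('pics/f9.png',np.vstack([a,b[:,:440]]))"
```

```text
t 13.45 tip box [-122.    -0.3] z 240.2 facing-box deg 0.3100000000000023 lean 44.9 jawz 0.002 F [-0.5  0.3  0.3] w 0.422 j [-0.67 -0.17  1.96  0.74  1.64 -0.38]
[457. 261.] 936.5 box mm [ -71.2 -151. ]
[585. 196.] 1404.0 box mm [  11.5 -327.9]
[539. 147.] 946.5 box mm [  89.2 -301.4]
[495. 106.] 1080.0 box mm [ 168.9 -266.6]
[414.  14.] 2114.0 box mm [ 424.  -186.7]
```

View pics/f9.png

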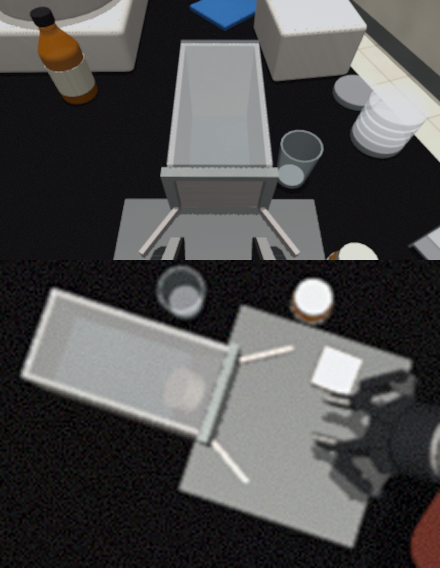

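The flap looks shut (at (220,190) in the wrist half). In the top half the tin shows through the roof at (185,388). I check its depth by casting rays at candidate heights.

```bash
python3 - <<'E'
from st import *
c=manip.calibration('top');p=[298.8,187.9]
for z in(.032,.05,.086): print(z,((ray(c,p,z)[0,:2]-t)@Rm*1e3).round(1))
# square tin now
b=cv2.imread('pics/top9.png');a=cv2.imread('pics/top0.png')[130:270,215:415]
for i in(a,b):
    q=cv2.resize(i[:,:],None,fx=1,fy=1);w=(cv2.cvtColor(q,cv2.COLOR_BGR2GRAY)>190).astype(np.uint8)
    for k in cv2.findContours(w,0,2)[0]:
        if cv2.contourArea(k)>100:
            m=cv2.moments(k);print(round(m['m10']/m['m00'],1),round(m['m01']/m['m00'],1),cv2.contourArea(k))
    print()
m=cv2.absdiff(a,b)
cv2.imwrite('pics/f10.png',cv2.resize(np.hstack([b[:90,:110],m[:90,:110]]),None,fx=3.6,fy=3.6,interpolation=cv2.INTER_CUBIC))
E
```

```text
0.032 [57.5 -1.8]
0.05 [55.5 -0.2]
0.086 [51.5  3.1]
139.1 105.8 310.5
152.6 50.0 291.0
52.4 47.6 133.5
141.9 16.4 179.5

152.5 49.8 289.5
52.0 46.6 133.0
141.9 16.3 180.5
```

View pics/f10.png

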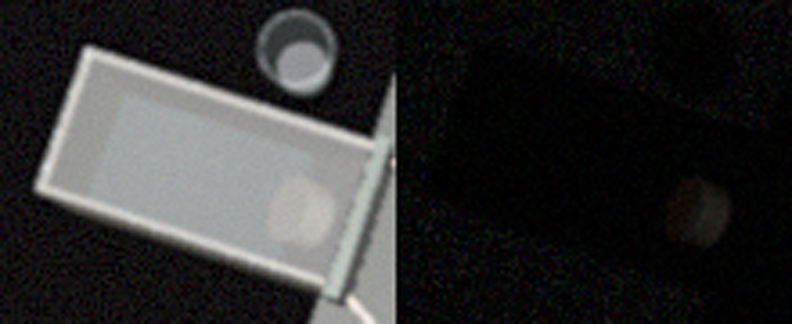

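The tin lies inside at box x≈56, y≈-1. On the 50° chute, x=57 is exactly where its front edge meets the floor (centre height about 36 mm), which meets step 2. The square tin and jar centroids moved 0.2 px or less. I confirm it's at rest, then hand in.

```bash
python3 - <<'E'
from st import *
show(None,14)
b=cv2.imread('pics/top9.png');n=manip.grab_frame('top')[130:270,215:415]
a=cv2.imread('pics/top0.png')[130:270,215:415]
def cen(i):
    d=cv2.GaussianBlur(cv2.absdiff(i,a).max(2),(5,5),0)[40:80,65:100];m=cv2.moments((d>18).astype(np.uint8),True);return m['m10']/m['m00']+65,m['m01']/m['m00']+40,m['m00']
for i in(b,n):
    p=cen(i);print(np.round(p,2),((ray(manip.calibration('top'),[p[0]+215,p[1]+130],.036)[0,:2]-t)@Rm*1e3).round(1))
print(manip.job_done())
E
```

```text
t 13.6 tip box [-121.     0.9] z 237.7 facing-box deg 0.010000000000005116 lean 45.0 jawz -0.002 F [ 0.  -0.7 -1. ] w 0.419 j [-0.67 -0.17  1.96  0.74  1.64 -0.38]
[ 85.97  59.73 143.  ] [49.4  1.6]
[ 86.08  59.66 145.  ] [49.2  1.3]
the job is handed in; nothing more can be done
None
```

I pushed the round white tin along the apron between two partly open, 45°-leaned fingertips. It went through the flap and off the lip in the doorway. I then drew the fingers back out, lifted clear of the box and handed the job in at about 13.6 s. No verdict was reported.

**Tin inside:** it shows through the clear roof near the foot of the chute, at about y 0. My two position estimates disagree: x about 56 mm by eye, and about 49 mm from an image difference, which catches only the brighter part of the tin. If it is resting against the chute, its centre would be about 36–45 mm above the table. Both x values pass the 45 mm limit, but the lower one only narrowly. I did not measure the height directly.

**Tin at rest:** it moved 0.1 px between the last two top frames. These were taken only about 0.1 s apart.

**Flap:** it looks shut in the wrist view; I did not measure its angle.

**Other objects:** the square tin and jar moved 0.2 px or less. I saw no movement of the beaker or bottle but did not measure them, and I did not check the rack or spatula.

**Forces:** the readings between moves stayed below about 2 N. At hand-in the arm was clear of everything.

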